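# Shut down the vacuum console after a filtration

## Robot

A 7-joint arm with a two-finger parallel gripper is mounted at the origin on the work surface. World frame = base frame: x ahead of the robot, y to its left, z up, the work surface at z = 0. Lengths are in m, angles in rad, forces in N, time in s.
With the tool pointing down it reaches from about 0.425 to 0.975 m from the base axis. Payload 16.7 kg.
Tool frame: the origin (TCP) lies on the centre line of the jaws, within the pads' length; the fingertips stand 14 mm ahead of it and the grasp point (between the pads) lies 5 mm behind it; y points along the fingers, x is the direction in which the jaws open and shut, and the axes are right-handed (so a half turn about y gives the same grasp; the last joint's range is limited). The gripper opens to 85 mm and grips with 20 to 120 N. Pads are 22 mm wide; open, the fingers measure 114 mm over their backs; the gripper's body (76 mm by 85 mm) begins 54 mm behind the grasp point. The pads swing forward as they close: fully open they stand 13 mm farther back than shut.
Start: joints at [-1.452, 0.426, 0.074, 1.606, -0.034, 1.111, -0.067], TCP at [0.179, 0.651, 0.245] pointing down, gripper open.
Joint ranges: [-2.85, 2.85], [-0.5, 2.14], [-1.23, 1.37], [0.21, 2.46], [-1.02, 4.16], [0.16, 2.05], [-2.73, 2.73]. Speed limits (rad/s): [1.89, 1.89, 2.39, 2.39, 3.01, 3.01, 3.01].

## Interface

Orientations are given as a rotation vector (axis times angle).
In Python, from cell import manip, vision, spotter gives the robot as it stands. Calls block until the motion is done:
- manip.reach(position, orientation): joint-space move of the TCP to a pose.
- manip.move_linear(position, max_speed=0.15, orientation=None, max_force=None): straight line of the TCP; orientation=None keeps the orientation; max_speed is the mean speed in m/s. With max_force (N) it stops when the force on the tool has changed by that much, and returns True; else False.
- manip.move_j(angles): joint-space move.
- manip.set_gripper(opening): finger opening in m; the grip force is fixed at half the most; returns when the fingers have stopped.
- manip.dwell(seconds).
- manip.inverse_kinematics(position, orientation): joint angles nearest the present ones, or None.
- manip.state(): the state.
- vision.grab_frame(name): name is "scene" or "top" or "wrist"; returns a dict with "frame" (420x560x3 uint8, red, green, blue), "fx", "fy", "cx", "cy" (pixels), "rvec" (rotation vector, rad) and "tvec" (3), from world to camera coordinates, as OpenCV has them. Camera axes: x right, y down, z forward; pixel columns grow to the right and rows downward; lengths in m; the calibration is good to about 2 mm. The wrist camera is an equidistant fisheye: a pixel r from the principal point sees the ray r / f radians off the axis. A picture is of the moment at which its call begins. There is no depth.
A pose or a line that the arm cannot do raises manip.PlanningError and nothing moves.
- manip.job_done(): hands the job in, once; it reports no verdict.
Trained networks look in the newest picture that a camera, given by its name, has taken for a name from the list of things; names that differ only in an ending like _2 or _b are one class to them, and where a whole thing is asked for, a point or a joint stands for the part that bears it (a point fixed in the world has none). Each returns a list of dicts, best first, with "p" (0 to 1); they miss things now and then, are a little off and sometimes report something else, mostly with a low value. They report only what shows in the picture. A call takes as long as a camera call.
- spotter.look_for(camera, target): "bbox" ([left, top, width, height] in pixels, round what is visible of it).
- spotter.cut_out(camera, target): "region" (420x560 bool, what is visible of it) and "bbox" ([left, top, width, height] in pixels, round what is visible of it).
The state is a dict: "time": time; "qpos": joint angles; "qd": joint speeds; "tau": joint torques, N m; "ee_pos": TCP position; "eef_rot": TCP orientation; "ft_force": force on the tool from outside, world axes, zero at the start; "moment": the same for the moment, N m; "width": finger opening in m.
Only numpy, scipy, OpenCV 4.12 (cv2) and the standard library are available. Lean on these libraries where they do the work, as an engineer would, in place of code of your own. Each camera call takes 0.05 s, during which the arm holds its last target.

## Task

The vacuum filtration is finished: on the blue vacuum console turn the big regulator knob fully anticlockwise to its stop, so that the vacuum is off. Only then, with the gauge's needle back at zero, turn the small reset knob in the middle of the gauge anticlockwise until the peak pointer too is right back at its zero stop. Let go of both knobs, and do not knock against the clamp stand or push over or shift the flask, the wash bottle and the jar that stand round the console.

Things in the scene. Friction and masses are not known exactly. Their poses are not given: they have to be found in the camera images.
- console: blue vacuum console, fixed, 280 mm wide (y), x from -90 to +96 mm; origin under its middle, z up. Its operator stands across from the robot; x points to its back, so roughly at the robot. Its top is a panel sloping 30 degrees: 50 mm high at the front (x=-90), 102 at x=0, 154 at the back; side walls 5 mm proud. Two modules, regulator and gauge, 125 mm wide, at y=+64 and -64, either way round
- regulator_grip (a point): on the regulator knob's axis, 29 mm above the panel. z: out of the panel along the axis, leaning 30 degrees from vertical to the operator, away from the robot; x: along the bar to its pointer end (white line on top), turning with it. Black bar to grip, 62 mm long (x), 18 thick (y), from 23 mm below to 11 mm above this point; below it a 68 mm round skirt, top 22 mm below this point
- regulator (a joint): regulator knob angle, rad. 0 = its end stop, vacuum off: pointer at the broad mark at the operator's lower left, 135 degrees anticlockwise from straight up the slope. Grows clockwise seen from above, to 4.71. Friction about 0.1 N m; stays where it is left. The gauge's needle (thin, black) follows it at 0.4 of its angle
- peak_reset_grip (a point): on the reset knob's axis, 57 mm above the panel, at the middle of the round gauge (112 mm across, glass 27 mm below this point; flange 120 mm). z: out of the panel along the axis, as the regulator's; x: along the wing to its pointer end (white line; the peak pointer lies the same way). Black wing to grip, 46 mm long (x), 12 thick (y), from 19 mm below to 13 mm above this point
- peak_reset (a joint): angle of the reset knob and of the peak pointer (grey, dot near its tip, under the glass) that it carries, rad. 0 = its zero stop: pointer at the broad zero mark at the operator's lower left, 135 degrees anticlockwise from straight up the slope. Grows clockwise seen from above, to 4.71. Friction about 0.05 N m; stays where it is left
- stand: clamp stand beside the console, heavy, fixed. z up; origin on the counter straight below the tip of its spare clamp, whose green jaws (50 mm wide, 24 high) hang over the panel's upper edge, 262 mm up; clamp and bar run along +x to the rod at x=155 (12 mm thick, 390 high). Base plate x 120 to 290, y +-60. On it at x=230 a glass filter flask, 104 mm wide, with a white funnel, 80 wide, 283 high in all
- flask_mid (a point): middle (70 mm up, z up) of a loose conical glass flask, 86 mm wide at the foot, 42 at the mouth, 140 high, standing on the counter to one side of the console
- wash_bottle_mid (a point): point 85 mm up the axis of a loose white plastic wash bottle, 72 mm wide, 168 high to the top of its blue cap, thin bent spout up to 210 mm and 43 mm out along x, standing on the counter to one side of the console (flask and bottle change sides)
- jar_mid (a point): middle (42 mm up, z up) of a loose glass jar with a steel lid, about 72 mm wide and 85 high, standing on the counter before the console's low front edge, on the side away from the robot

How it is judged:
On the way, in this order (a step that is already met when the one before it is completed fails the run):
1. the regulator knob is turned fully anticlockwise to its stop (value of joint regulator below 0.08 rad), for 0.2 s.
2. after that, the peak pointer is turned back to its zero stop (value of joint each of peak_reset, regulator below 0.08 rad), for 0.2 s.
At the end, for the whole second after the job is handed in: the regulator knob and the peak pointer both rest within 0.08 rad (about 5 degrees) of their stops at 0, and the flask, the wash bottle and the jar stand within 30 mm of where they stood (all of step 2 and distance of each of flask_mid, wash_bottle_mid, jar_mid from where it was at the start of the episode below 0.03 m); the robot touches nothing.
It fails at once if the flask, the wash bottle or the jar is knocked over or shoved (tilted more than 0.35 rad or moved more than 30 mm) (angle between any of flask_mid, wash_bottle_mid, jar_mid's own z axis and vertical above 0.35 rad or distance of any of flask_mid, wash_bottle_mid, jar_mid from where it was at the start of the episode above 0.03 m).
It fails at once if the robot knocks against the clamp stand or its glassware (more than 8 N) (contact force between any of the fingers, the arm and stand above 8 N).
It also fails if it takes over 70 s, if anything falls off the work surface, if the arm or the gripper's body presses on something with over 40 N, if the wrist force passes 120 N, or if a joint passes its speed limit or range.

## Working session

There is one attempt and no reset: what is moved stays moved. The work goes in short steps, each a Python script; the robot and the scene stay as the last script left them, time stands still between calls to the robot, and variables do not carry over. Pictures are saved under pics/ and viewed, and the job is handed in when it is done.

```bash
ls; mkdir -p pics
python3 - <<'E'
from cell import manip, vision, spotter
import cv2, numpy as np
s=manip.state(); print(s['time'],s['ee_pos'],s['eef_rot'],s['width'])
for n in ["scene","top","wrist"]:
    f=vision.grab_frame(n); cv2.imwrite(f'pics/{n}0.png',f['frame'][:,:,::-1])
    print(n,f['fx'],f['fy'],f['cx'],f['cy'],f['rvec'],f['tvec'])
    for t in ["console","regulator_grip","peak_reset_grip","stand","flask_mid","wash_bottle_mid","jar_mid"]:
        try: print(t,[(np.round(d['bbox'],0),round(d['p'],2)) for d in spotter.look_for(n,t)[:2]])
        except Exception as e: print(t,e)
print(manip.state()['time'])
E
```

```text
pics
0.0 [0.17852898 0.65056774 0.24461265] [-1.32491265 -1.00900948  1.01059513] 0.08547171834368701
scene 415.84545232534197 415.84545232534197 283.9838842121284 208.39468133686017 [ 1.8932897   1.81607512 -0.5806096 ] [-0.03713958 -0.41534108  1.29581406]
console [(array([253., 125., 143., 118.]), 0.81)]
regulator_grip [(array([335., 165.,  32.,  29.]), 0.71)]
peak_reset_grip [(array([286., 157.,  15.,  26.]), 0.56)]
stand [(array([362.,  45., 145., 169.]), 0.97)]
flask_mid [(array([397., 223.,  52.,  61.]), 0.9)]
wash_bottle_mid [(array([192., 172.,  39.,  71.]), 0.71)]
jar_mid [(array([261., 219.,  36.,  50.]), 0.66)]
top 400.8351683684256 400.8351683684256 272.0566329375335 208.8433131163714 [ 1.94847753 -2.28104869  0.22765322] [0.10518335 0.58102426 0.81608299]
console []
regulator_grip [(array([194., 232.,  29.,  34.]), 0.6)]
peak_reset_grip [(array([265., 222.,   8.,  28.]), 0.57)]
stand [(array([ 17., 262., 177.,  56.]), 0.91)]
flask_mid [(array([118., 167.,  47.,  42.]), 0.77)]
wash_bottle_mid [(array([330., 171.,  40.,  55.]), 0.62)]
jar_mid [(array([156., 212., 152., 102.]), 0.7), (array([265., 172.,  26.,  35.]), 0.56)]
wrist 325.19226210127806 325.19226210127806 276.0558585186505 211.12410844571107 [-2.31260875 -1.76239666 -0.24822587] [-0.6744481  -0.03573937  0.37975865]
console [(array([  0., 359., 120.,  59.]), 0.89)]
regulator_grip []
peak_reset_grip []
stand [(array([109., 366.,  33.,  38.]), 0.79)]
flask_mid []
wash_bottle_mid []
jar_mid []
1.2
```

View pics/scene0.png

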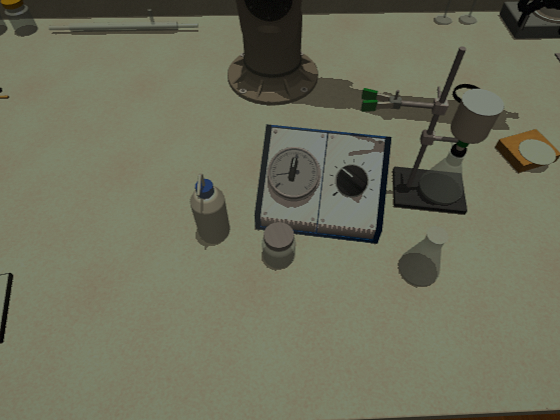

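View pics/top0.png

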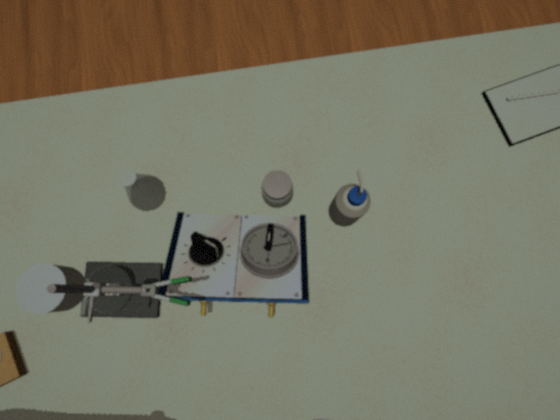

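Run:
```python
import cv2
a=cv2.imread('pics/top0.png')[150:330,90:390]; cv2.imwrite('pics/topz.png',cv2.resize(a,None,fx=2.6,fy=2.6,interpolation=3))
a=cv2.imread('pics/scene0.png')[110:270,230:450]; cv2.imwrite('pics/scenez.png',cv2.resize(a,None,fx=3.6,fy=3.6,interpolation=3))
```

```text
(no output)
```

View pics/topz.png

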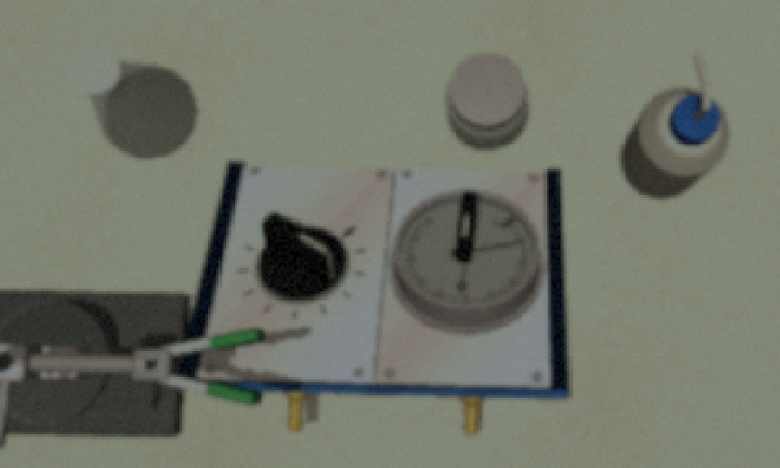

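View pics/scenez.png

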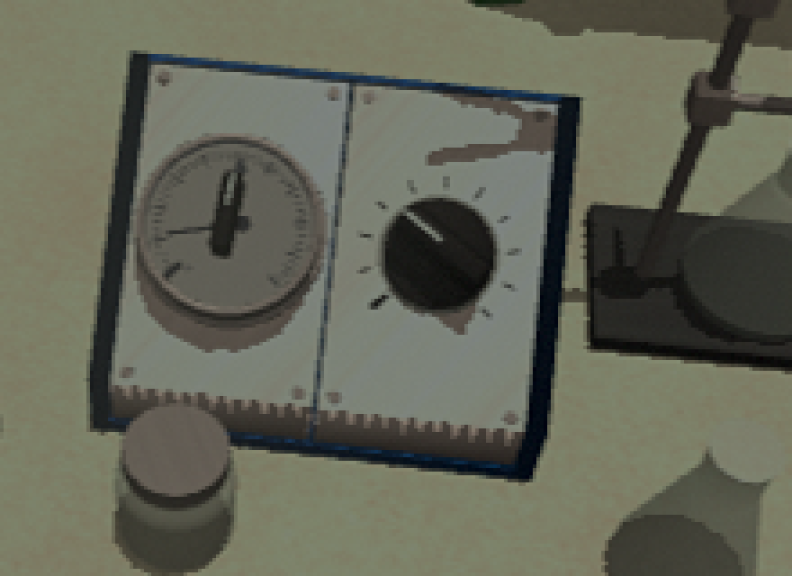

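```bash
cat > h.py <<'E'
from cell import manip, vision, spotter
import cv2, numpy as np
from scipy.optimize import least_squares
from scipy.spatial.transform import Rotation as R
import pickle
def grab(n,fn=None):
    f=vision.grab_frame(n)
    if fn: cv2.imwrite('pics/'+fn,f['frame'][:,:,::-1])
    return f
def proj(f,P,fish=False):
    P=np.atleast_2d(P); c=P@R.from_rotvec(np.ravel(f['rvec'])).as_matrix().T+np.ravel(f['tvec'])
    if fish:
        r=np.hypot(c[:,0],c[:,1]); th=np.arctan2(r,c[:,2]); k=th/np.maximum(r,1e-9)
        return np.c_[f['cx']+f['fx']*k*c[:,0],f['cy']+f['fy']*k*c[:,1]]
    return np.c_[f['cx']+f['fx']*c[:,0]/c[:,2],f['cy']+f['fy']*c[:,1]/c[:,2]]
# console frame helpers
T30=np.tan(np.pi/6)
N=np.array([-.5,0,np.cos(np.pi/6)]); U=np.array([np.cos(np.pi/6),0,.5]) # normal, up the slope
def panel(u,y,h): # u along slope from x=0, y lateral, h above panel
    return np.array([0,0,.102])+u*U+np.array([0,y,0])+h*N
def toW(p,P): 
    c,s=np.cos(p[2]),np.sin(p[2]); P=np.atleast_2d(P)
    return np.c_[p[0]+c*P[:,0]-s*P[:,1],p[1]+s*P[:,0]+c*P[:,1],P[:,2]]
def circ(u,y,h,r,n=60):
    a=np.linspace(0,2*np.pi,n); return np.array([panel(u+r*np.cos(t),y+r*np.sin(t),h) for t in a])
E
python3 - <<'E'
from h import *
S=grab('scene');T=grab('top'); pickle.dump((S,T),open('st.pkl','wb'))
for f in (S,T): print(-R.from_rotvec(np.ravel(f['rvec'])).as_matrix().T@np.ravel(f['tvec']))
A=np.array([.09,0,.154]);B=np.array([-.09,0,.050])
# unknown: p, u of gauge
def res(q):
    G=panel(q[3],.064,.030); P=toW(q,np.array([A,B,G]))
    return np.r_[(proj(S,P)[[0,2]]-[[327.2,132.2],[295.3,173.3]]).ravel(),(proj(T,P)-[[234.2,297.3],[240.8,216.2],[269.6,245]]).ravel()]
best=min((least_squares(res,[.55,.0,a,0]) for a in (3.14,2.8,3.5)),key=lambda r:r.cost)
print(best.x,best.fun)
pickle.dump(best.x,open('p0.pkl','wb'))
p=best.x;u=p[3]
for f,n in((S,'scene'),(T,'top')):
    k=3;im=cv2.resize(f['frame'][:,:,::-1],None,fx=k,fy=k,interpolation=3)
    def pl(P,c): cv2.polylines(im,[np.int32(np.round((proj(f,toW(p,P))+.5)*k))],False,c,1)
    pl(circ(u,.064,.030,.056),(0,255,0));pl(circ(u,.064,.0,.060),(0,255,255));pl(circ(u,-.064,.007,.034),(0,255,0))
    for s in(-1,1): pl([[-.09,s*.14,0],[-.09,s*.14,.055],[.09,s*.14,.159],[.096,s*.14,.159],[.096,s*.14,0]],(0,0,255))
    for x,z in((-.09,0),(-.09,.05),(.09,.154),(.096,.154),(.096,0)): pl([[x,-.14,z],[x,.14,z]],(255,0,255))
    pl([A,B],(255,0,0))
    c=(proj(f,toW(p,[panel(0,0,0)]))[0]*k).astype(int); x0=max(c[0]-330,0);y0=max(c[1]-260,0)
    cv2.imwrite(f'pics/ov_{n}.png',im[y0:y0+520,x0:x0+660])
E
```

```text
[ 1.09689009 -0.01752288  0.80594461]
[0.41696839 0.03788024 0.91615862]
[ 5.02841748e-01  9.88001640e-02  2.97345537e+00 -2.14107519e-03] [-0.35722195 -1.48799637 -2.43313558 -1.62995504 -1.11684983  1.4851217
 -0.54140366 -2.17018089 -1.10649166 -1.53957837]
```

View pics/ov_scene.png

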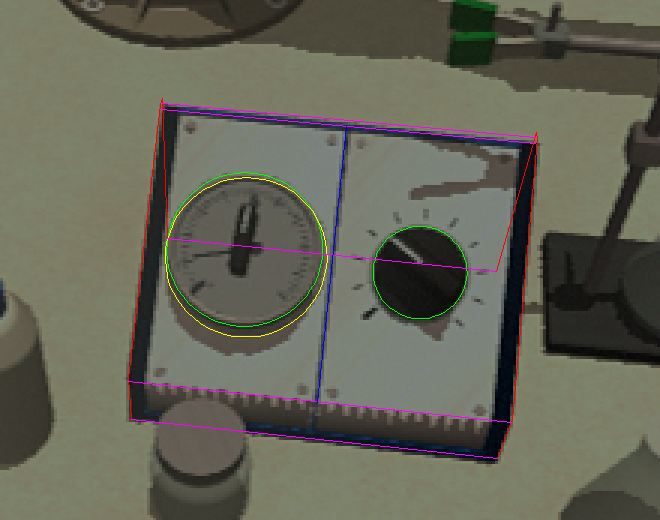

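View pics/ov_top.png

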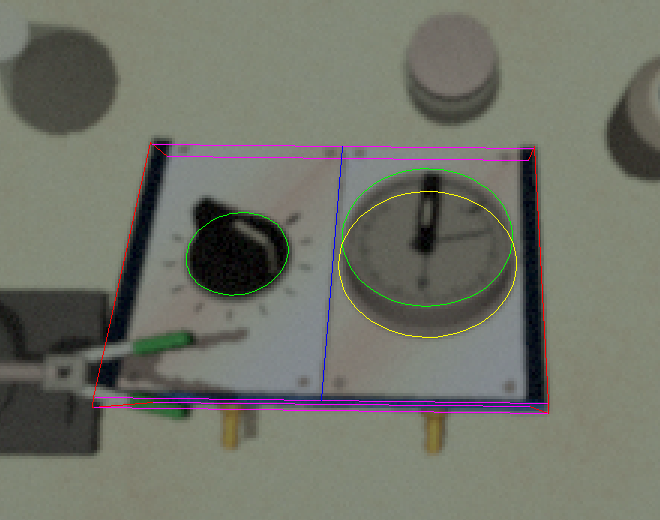

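```bash
python3 - <<'E'
from h import *
S,T=pickle.load(open('st.pkl','rb'));p=pickle.load(open('p0.pkl','rb'))
def tri(a,b):
    r=least_squares(lambda X:np.r_[proj(S,[X])[0]-a,proj(T,[X])[0]-b],[.5,.1,.2]); return r.x.round(4),r.fun.round(1)
print('rodtop',tri([461,50],[52,288]))
print('jawtip',tri([363,99],[189,291]))
print('bottlecap',tri([204.5,188],[357,196]),'jarlid',tri([279,230],[277.5,183]),'flaskmouth',tri([434,238],[126,178]))
# on-plane dirs
def ray(f,px,h):
    r=least_squares(lambda q:proj(f,toW(p,[panel(q[0],q[1],h)]))[0]-px,[0,0]); return r.x
z=lambda a:np.array(a)/3.6+[230,110]
for nm,a,b,h,y in(('reg',[442,240],[403,208],.040,-.064),('peak',[222,250],[240,165],.070,.064)):
    A,B=ray(S,z(a),h),ray(S,z(b),h); d=B-A
    print(nm,A,B,'angle',np.degrees(np.arctan2(d[1],d[0])),'joint',135-np.degrees(np.arctan2(d[1],d[0])))
for nm,y,h in(('reg',-.064,.029),('peak',.064,.057)): print(nm,toW(p,[panel(0,y,h)]))
print(manip.state()['time'])
E
python3 - <<'E'
import cv2
a=cv2.imread('pics/scene0.png')[30:220,340:520]; cv2.imwrite('pics/standz.png',cv2.resize(a,None,fx=3,fy=3,interpolation=3))
E
```

```text
rodtop (array([0.4652, 0.3215, 0.3853]), array([ 0.2, -0.1,  0.2,  0. ]))
jawtip (array([0.4378, 0.1726, 0.2605]), array([-0.9,  0.1, -0.7, -0. ]))
bottlecap (array([ 0.57  , -0.1498,  0.156 ]), array([-0.8, -0.1, -0.8,  0.1])) jarlid (array([ 0.6365, -0.0038,  0.0954]), array([-1. , -0. , -1. ,  0.1])) flaskmouth (array([0.6865, 0.2974, 0.1264]), array([ 1.2, -0.2,  1.3,  0.1]))
reg [-0.00202087 -0.06357535] [ 0.01468983 -0.0391266 ] angle 55.64742589470639 joint 79.35257410529361
peak [-0.02620557  0.0624786 ] [0.02394023 0.05759703] angle -5.5600897312748945 joint 140.5600897312749
reg [[0.52784743 0.15947113 0.12711474]]
peak [[0.52022969 0.03093331 0.15136345]]
1.3
```

View pics/standz.png

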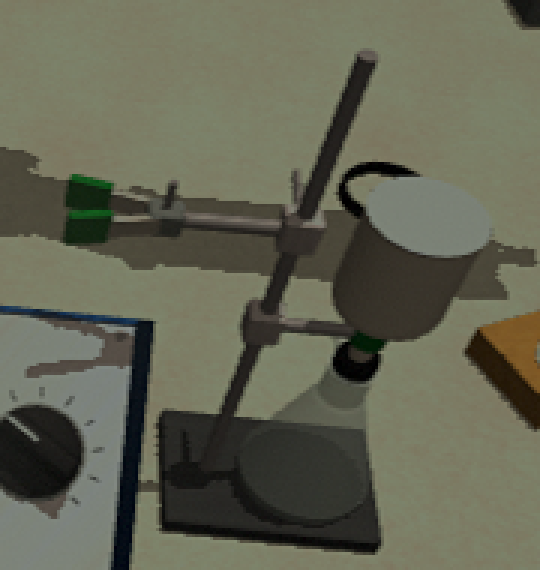

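Run:
```python
from h import *
p=pickle.load(open('p0.pkl','rb')); Rc=R.from_euler('z',p[2]).as_matrix()
def ori(phi):
    # knob x dir at phi CCW from up-slope (toward +y console); tool y=-N, tool x perpendicular to bar
    b=np.cos(phi)*U+np.sin(phi)*np.array([0,1,0]); z=b; y=-N; x=np.cross(y,z)
    return R.from_matrix(Rc@np.c_[x,y,z]).as_rotvec()
for nm,y,h in(('reg',-.064,.029),('peak',.064,.057)):
  for hh in (h,h+.1,h+.2):
    for d in range(-180,181,30):
        q=manip.inverse_kinematics(toW(p,[panel(0,y,hh)])[0],ori(np.radians(d)))
        print(nm,hh,d,None if q is None else np.round(q,2))
```

```text
reg 0.029 -180 [-0.79  0.77  0.77  1.69 -0.61  1.47 -1.52]
reg 0.029 -150 [-0.74  0.74  0.69  1.69 -0.57  1.44 -1.04]
reg 0.029 -120 [-0.71  0.72  0.64  1.69 -0.54  1.43 -0.55]
reg 0.029 -90 [-0.65  0.7   0.54  1.68 -0.49  1.41 -0.07]
reg 0.029 -60 [-0.6   0.68  0.46  1.68 -0.45  1.39  0.41]
reg 0.029 -30 [-0.58  0.67  0.44  1.68 -0.44  1.39  0.92]
reg 0.029 0 [-0.5   0.65  0.31  1.67 -0.37  1.37  1.38]
reg 0.029 30 [-0.44  0.64  0.22  1.67 -0.33  1.36  1.86]
reg 0.029 60 [-0.37  0.63  0.13  1.67 -0.29  1.35  2.34]
reg 0.029 90 [ 0.38  0.87 -1.03  1.61  0.36  1.44  2.24]
reg 0.029 120 [-0.98  1.04  1.2   1.7  -0.87  1.68 -2.29]
reg 0.029 150 [-0.98  1.04  1.2   1.7  -0.87  1.68 -1.77]
reg 0.029 180 [-0.79  0.77  0.77  1.69 -0.61  1.47 -1.52]
reg 0.129 -180 [-0.75  0.76  0.83  1.52 -0.58  1.66 -1.55]
reg 0.129 -150 [-0.71  0.72  0.74  1.51 -0.54  1.63 -1.07]
reg 0.129 -120 [-0.68  0.71  0.69  1.51 -0.51  1.62 -0.58]
reg 0.129 -90 [-0.61  0.67  0.56  1.51 -0.45  1.6  -0.11]
reg 0.129 -60 [-0.54  0.65  0.45  1.5  -0.4   1.58  0.36]
reg 0.129 -30 [-0.52  0.64  0.42  1.5  -0.38  1.57  0.8
[... 2750 characters left out ...]
 0.257 -150 [-0.55  0.72  0.88  1.32 -0.47  1.86 -0.89]
peak 0.257 -120 [-0.57  0.74  0.92  1.32 -0.49  1.87 -0.35]
peak 0.257 -90 [-0.51  0.69  0.78  1.32 -0.43  1.84  0.1 ]
peak 0.257 -60 [-0.48  0.67  0.72  1.31 -0.4   1.84  0.6 ]
peak 0.257 -30 [-0.49  0.68  0.74  1.31 -0.41  1.84  1.13]
peak 0.257 0 [-0.41  0.64  0.59  1.31 -0.35  1.82  1.58]
peak 0.257 30 [-0.42  0.64  0.6   1.31 -0.35  1.82  2.11]
peak 0.257 60 [-0.35  0.62  0.47  1.3  -0.3   1.81  2.58]
peak 0.257 90 [ 0.49  0.77 -1.03  1.24  0.33  1.89  2.47]
peak 0.257 120 [-0.66  0.88  1.2   1.33 -0.64  1.95 -2.28]
peak 0.257 150 [-0.66  0.88  1.2   1.33 -0.64  1.95 -1.75]
peak 0.257 180 [-0.58  0.75  0.94  1.32 -0.5   1.88 -1.38]
```

```bash
cat >> h.py <<'E'
p=pickle.load(open('p0.pkl','rb'))
def ori(phi):
    Rc=R.from_euler('z',p[2]).as_matrix()
    b=np.cos(phi)*U+np.sin(phi)*np.array([0,1,0]); y=-N
    return R.from_matrix(Rc@np.c_[np.cross(y,b),y,b]).as_rotvec()
def st():
    s=manip.state(); print('t',round(s['time'],2),'q',np.round(s['qpos'],3),'p',np.round(s['ee_pos'],4),'F',np.round(s['ft_force'],1),'M',np.round(s['moment'],2),'w',round(s['width'],4)); return s
E
python3 - <<'E'
from h import *
s=st()
manip.move_linear([.179,.651,.52],max_speed=.25); s=st()
q=np.array(s['qpos']); q[0]=-.25; q[2]=0.0
manip.move_j(q); s=st()
for d in (-125,-45): print(d,np.round(manip.inverse_kinematics(toW(p,[panel(0,-.064,.2)])[0],ori(np.radians(d))),2))
grab('wrist','w1.png');grab('scene','s1.png')
E
```

```text
t 1.3 q [-1.452  0.426  0.074  1.606 -0.034  1.111 -0.067] p [0.1787 0.6509 0.2453] F [-0.2 -0.2 -0.4] M [0.02 0.02 0.04] w 0.0854
t 2.55 q [-1.466  0.33   0.101  1.172 -0.033  1.643 -0.07 ] p [0.1789 0.6508 0.5187] F [-0.6 -0.9 -0.2] M [-0.05  0.03 -0.03] w 0.0855
t 5.11 q [-2.510e-01  3.300e-01 -1.000e-03  1.172e+00 -3.300e-02  1.643e+00
 -7.000e-02] p [0.6632 0.1153 0.5169] F [-0.6  0.4  0.5] M [-0.05 -0.04 -0.05] w 0.0854
-125 [-0.3   0.62  0.11  1.34 -0.24  1.69 -0.94]
-45 [-0.17  0.62 -0.1   1.33 -0.16  1.68  0.37]
```

View pics/w1.png

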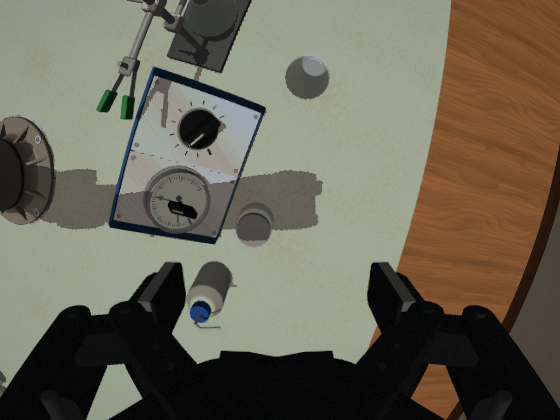

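View pics/s1.png

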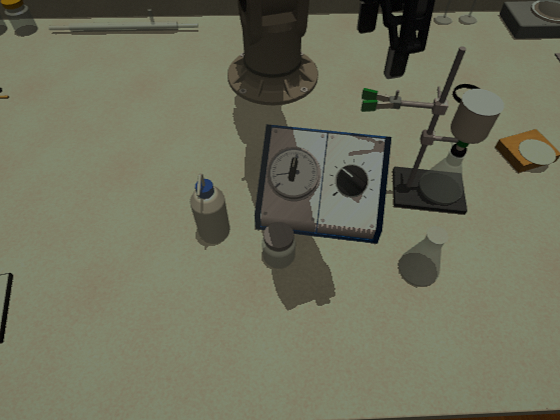

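Run:
```python
from h import *
S,T=pickle.load(open('st.pkl','rb'))
print(proj(S,[[.6632,.1153,.517],[0,0,0],[.63,.29,.0]]),proj(T,[[.6632,.1153,.517]]))
f=grab('wrist');g=grab('scene','s2.png');grab('top','t2.png')
print(g['tvec'])
k=3;im=cv2.resize(f['frame'][:,:,::-1],None,fx=k,fy=k,interpolation=3)
def pl(P,c): cv2.polylines(im,[np.int32(np.round((proj(f,toW(p,P),True)+.5)*k))],False,c,1)
pl(circ(0,.064,.030,.056),(0,255,0));pl(circ(0,.064,.0,.060),(0,255,255));pl(circ(0,-.064,.007,.034),(0,255,0))
for s in(-1,1): pl([[-.09,s*.14,.055],[.09,s*.14,.159],[.096,s*.14,.159]],(0,0,255))
b=lambda a,y,h,r0,r1:[panel(r*np.cos(np.radians(a)),y+r*np.sin(np.radians(a)),h) for r in(r0,r1)]
pl(b(55,-.064,.04,0,.031),(255,0,0));pl(b(-5,.064,.07,0,.023),(255,0,0))
cv2.imwrite('pics/ov_w.png',im[150:750,250:850])
print(proj(f,[[.6632,.1153,.46]],True))
```

```text
[[378.00520631  51.64867109]
 [272.06525515  75.10572779]
 [408.53763388 246.34370129]] [[167.92837246  74.65961688]]
[-0.03713958 -0.41534108  1.29581406]
[[276.87994757 239.46294354]]
```

View pics/ov_w.png

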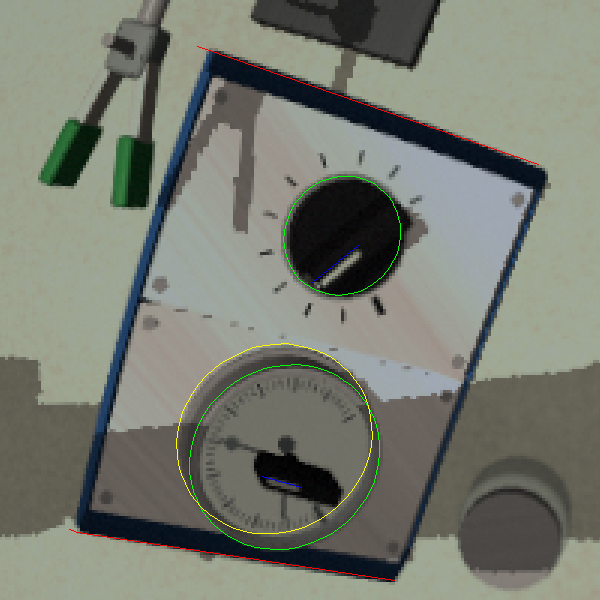

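View pics/s2.png

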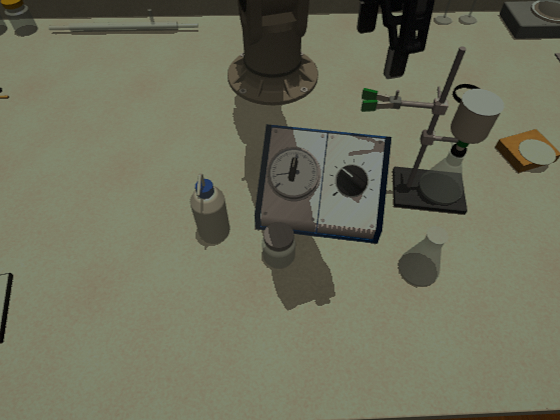

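```bash
cat >> h.py <<'E'
def ovw(f,fn,rp,pp,k=3,half=300,ctr=None):
    im=cv2.resize(f['frame'][:,:,::-1],None,fx=k,fy=k,interpolation=3)
    def pl(P,c): cv2.polylines(im,[np.int32(np.round((proj(f,toW(p,P),True)+.5)*k))],False,c,1)
    pl(circ(0,.064,.030,.056),(0,255,0));pl(circ(0,-.064,.007,.034),(0,255,0))
    b=lambda a,y,h,r0,r1:[panel(r*np.cos(np.radians(a)),y+r*np.sin(np.radians(a)),h) for r in(r0,r1)]
    pl(b(rp,-.064,.04,-.031,.031),(255,0,0));pl(b(pp,.064,.07,-.023,.023),(255,0,0))
    c=(proj(f,toW(p,[panel(0,0,.03)] if ctr is None else ctr),True)[0]*k).astype(int)
    cv2.imwrite('pics/'+fn,im[max(c[1]-half,0):c[1]+half,max(c[0]-half,0):c[0]+half])
E
python3 - <<'E'
from h import *
q=manip.inverse_kinematics(toW(p,[panel(0,-.064,.19)])[0],ori(np.radians(-125)))
print(np.round(q,2)); manip.move_j(q); st()
f=grab('wrist','w3.png'); ovw(f,'ov3.png',55,-5,2)
grab('scene','s3.png'); pickle.dump(f,open('w3.pkl','wb'))
E
```

```text
[-0.3   0.61  0.11  1.36 -0.24  1.67 -0.94]
t 6.37 q [-0.303  0.612  0.107  1.357 -0.243  1.668 -0.939] p [0.6079 0.146  0.2678] F [0.3 0.7 0.9] M [-0.13 -0.48  0.01] w 0.0852
```

View pics/ov3.png

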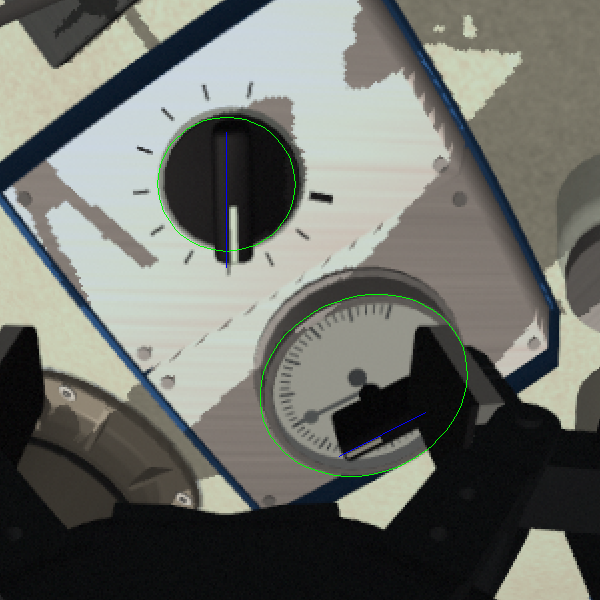

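View pics/s3.png

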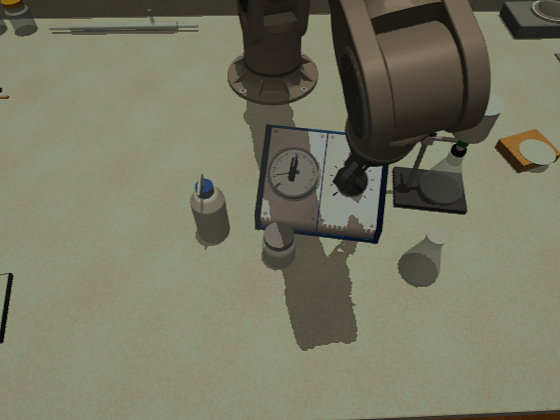

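```bash
python3 - <<'E'
from h import *
f=pickle.load(open('w3.pkl','rb'));S,T=pickle.load(open('st.pkl','rb'))
k=2;half=300
c=(proj(f,toW(p,[panel(0,0,.03)]),True)[0]*k).astype(int)
off=np.array([max(c[0]-half,0),max(c[1]-half,0)])
w=lambda a:(np.array(a)+off)/k-.5
# model points in wrist: pointer end of bar top, bar far end top
def bar(e): return panel(e*.031*np.cos(np.radians(55)),-.064+e*.031*np.sin(np.radians(55)),.04)
for e in(1,-1): print(proj(f,toW(p,[bar(e)]),True),w([234,262] if e==1 else [231,122]))
print('skirt model',proj(f,toW(p,[panel(0,-.064,.007)]),True),'obs',w([233,178.5]))
def res(q):
    P=toW(q,[panel(0,-.064,.007)]);a=[]
    a+=list((proj(f,P,True)[0]-w([233,178.5])));a+=list(proj(f,toW(q,[bar(1)]),True)[0]-w([234,262])) 
    A=np.array([.09,0,.154]);B=np.array([-.09,0,.050]);G=panel(0,.064,.03);P=toW(q,[A,B,G])
    a+=list(.5*np.r_[(proj(S,P)[[0,2]]-[[327.2,132.2],[295.3,173.3]]).ravel(),(proj(T,P)-[[234.2,297.3],[240.8,216.2],[269.6,245]]).ravel()])
    return a
r=least_squares(res,p[:3]);print(p,r.x,np.round(r.fun,1))
pickle.dump(np.r_[r.x,0],open('p0.pkl','wb'))
E
python3 - <<'E'
from h import *
f=pickle.load(open('w3.pkl','rb'));ovw(f,'ov3b.png',55,-5,2)
E
```

```text
[[276.02699985 232.55062093]] [280. 230.]
[[276.12313783 165.09918171]] [278.5 160. ]
skirt model [[276.0297306  191.59846316]] obs [279.5  188.25]
[ 5.02841748e-01  9.88001640e-02  2.97345537e+00 -2.14107519e-03] [0.50710031 0.09899379 2.95217577] [ 0.1  0.6 -0.6  0.2  0.4 -0.  -1.1 -0.8 -1.3 -0.4 -0.  -2.  -0.7 -1. ]
```

View pics/ov3b.png

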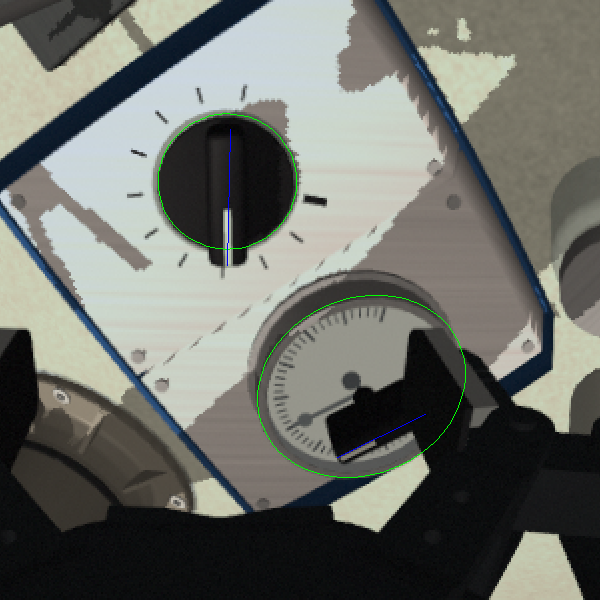

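Run:
```python
from h import *
manip.set_gripper(.05)
o=ori(np.radians(-122))
manip.move_linear(toW(p,[panel(0,-.064,.08)])[0],max_speed=.12,orientation=o,max_force=15)
print(manip.move_linear(toW(p,[panel(0,-.064,.029)])[0],max_speed=.06,orientation=o,max_force=8)); st()
f=grab('wrist','w4.png');grab('scene','s4.png')
```

```text
False
t 8.95 q [-0.32   0.634  0.065  1.651 -0.263  1.347 -0.883] p [0.5337 0.1591 0.1274] F [ 0.  -0.8 -0.2] M [-0.11 -0.54 -0.  ] w 0.0501
```

View pics/w4.png

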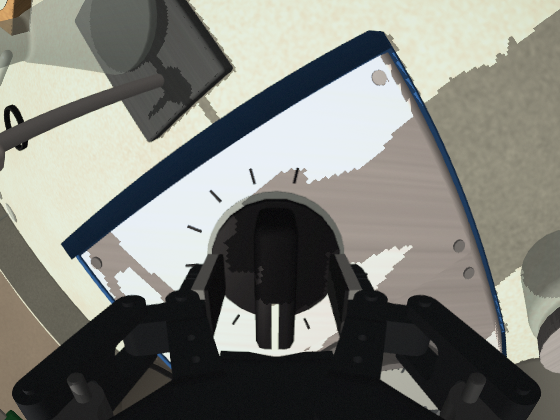

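```bash
cat >> h.py <<'E'
def turn(total,step,lim,fine_from):
    Nw=R.from_euler('z',p[2]).as_matrix()@N
    q=np.array(manip.state()['qpos']); a=0
    m0=np.dot(manip.state()['moment'],Nw)
    while a<total:
        d=step if a<fine_from else .04
        a+=d; q[6]+=d; manip.move_j(q)
        s=manip.state(); m=np.dot(s['moment'],Nw)
        print(round(a,3),'m',round(m-m0,3),'q7err',round(q[6]-s['qpos'][6],4),'F',np.round(s['ft_force'],1),round(s['time'],2))
        if abs(m-m0)>lim: print('limit'); break
E
python3 - <<'E'
from h import *
manip.set_gripper(0); st()
turn(1.45,.3,1.0,1.15); st()
grab('wrist','w5.png')
E
```

```text
t 9.44 q [-0.32   0.634  0.065  1.651 -0.264  1.348 -0.883] p [0.5334 0.1593 0.1275] F [-0.8  1.   6.1] M [ 0.1   0.18 -0.07] w 0.0168
0.3 m 0.092 q7err 0.0042 F [-3.5  1.1  5.4] 9.84
0.6 m 0.067 q7err 0.0037 F [-5.9  1.3  8.3] 10.24
0.9 m 0.11 q7err 0.0037 F [-7.8  0.6 11.4] 10.64
1.2 m 0.126 q7err 0.0037 F [-10.1   0.8  15.1] 11.04
1.24 m 0.096 q7err 0.004 F [-10.2  -0.7  14.6] 11.29
1.28 m 0.079 q7err 0.004 F [-11.9  -0.3  14.7] 11.54
1.32 m 0.11 q7err 0.004 F [-11.3  -0.7  16.4] 11.79
1.36 m -0.021 q7err 0.0041 F [-11.9  -1.   15.6] 12.04
1.4 m -1.608 q7err 0.0052 F [-12.6   1.1  15.2] 12.29
limit
t 12.29 q [-0.32   0.633  0.065  1.652 -0.265  1.351  0.512] p [0.532  0.1594 0.1284] F [-12.6   1.1  15.2] M [-0.45  3.51 -1.25] w 0.0169
```

View pics/w5.png

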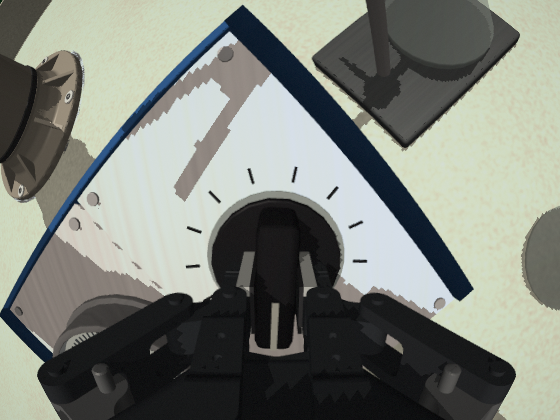

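Run:
```python
from h import *
manip.set_gripper(.05); st()
manip.move_linear(toW(p,[panel(0,-.064,.2)])[0],max_speed=.12)
f=grab('wrist','w6.png'); ovw(f,'ov6.png',135,-5,2,ctr=[panel(0,-.064,.03)]);st()
q=manip.inverse_kinematics(toW(p,[panel(0,.064,.2)])[0],ori(np.radians(-185))); print(np.round(q,2))
```

```text
t 12.76 q [-0.32   0.634  0.065  1.651 -0.264  1.347  0.516] p [0.5336 0.1593 0.1274] F [-0.4  0.3 -0.3] M [-0.13 -0.53  0.02] w 0.05
t 14.38 q [-0.287  0.622  0.1    1.325 -0.247  1.69   0.494] p [0.617  0.1431 0.2748] F [0.2 0.7 0.8] M [-0.11 -0.48 -0.02] w 0.0502
[-0.52  0.67  0.74  1.44 -0.42  1.73 -1.57]
```

View pics/ov6.png

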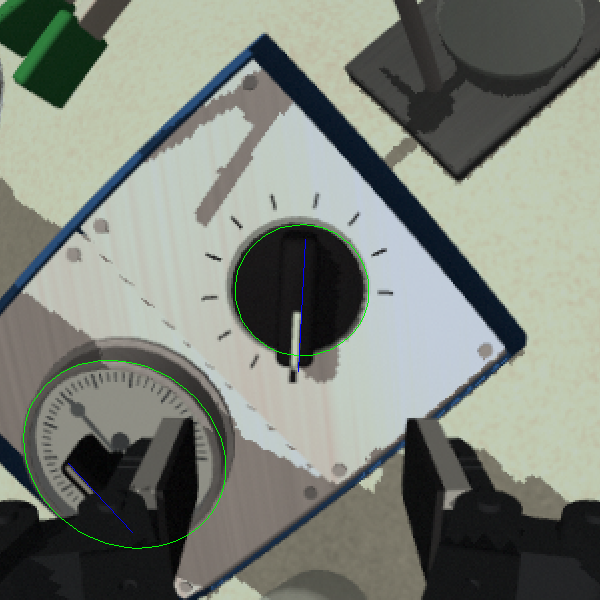

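Run:
```python
from h import *
q=np.array(manip.inverse_kinematics(toW(p,[panel(0,.064,.2)])[0],ori(np.radians(-45)))); print(np.round(q,2))
q[6]-=np.radians(140); print(q[6])
manip.move_j(q); st()
f=grab('wrist','w7.png'); ovw(f,'ov7.png',135,-5,2,ctr=[panel(0,.064,.03)]);pickle.dump(f,open('w7.pkl','wb'))
```

```text
[-0.17  0.57  0.15  1.42 -0.18  1.68  0.61]
-1.8347276850227878
t 16.47 q [-0.166  0.569  0.151  1.419 -0.185  1.676 -1.834] p [0.5933 0.0175 0.2752] F [-0.2  0.4  0. ] M [-0.11 -0.51 -0.01] w 0.0499
```

View pics/ov7.png

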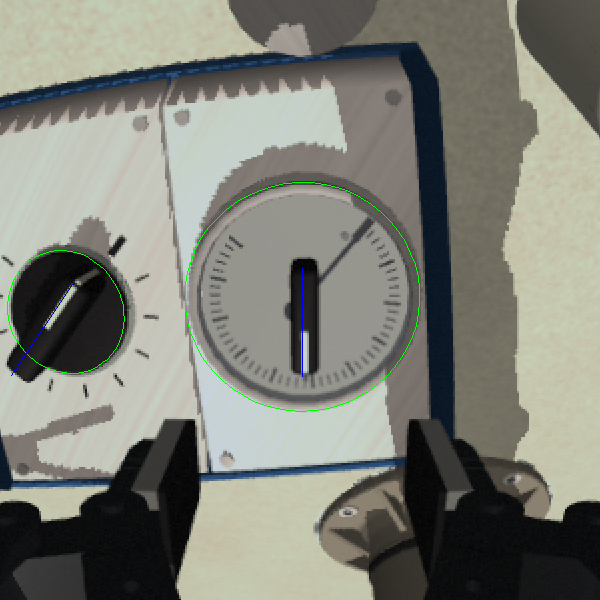

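Run:
```python
from h import *
manip.move_linear(toW(p,[panel(0,.064,.11)])[0],max_speed=.12,max_force=15)
print(manip.move_linear(toW(p,[panel(0,.064,.057)])[0],max_speed=.06,max_force=8)); st()
f=grab('wrist','w8.png')
manip.set_gripper(0); st()
```

```text
False
t 18.45 q [-0.184  0.577  0.125  1.698 -0.196  1.386 -1.822] p [0.5234 0.0307 0.1516] F [ 0.2 -0.2  0.1] M [-0.08 -0.57 -0.  ] w 0.05
t 18.93 q [-0.184  0.577  0.125  1.699 -0.195  1.387 -1.822] p [0.5231 0.03   0.1517] F [ 0.3 -5.5  5.5] M [-0.93  0.25  0.62] w 0.0107
```

View pics/w8.png

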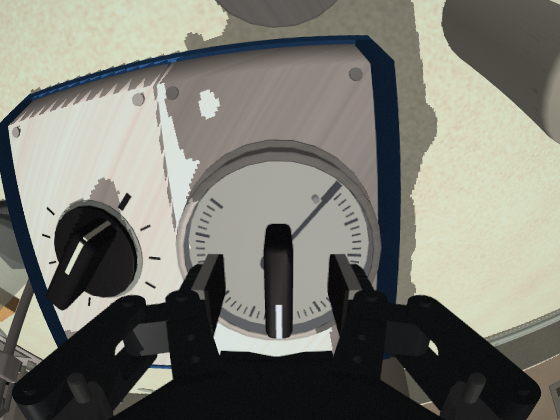

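Run:
```python
from h import *
turn(2.6,.3,.7,2.05); st()
grab('wrist','w9.png')
```

```text
0.3 m 0.005 q7err 0.0042 F [-0.7 -0.4  1.5] 19.32
0.6 m 0.005 q7err 0.0066 F [-1.6 -1.7  2.9] 19.73
0.9 m -0.028 q7err 0.0074 F [-1.8 -1.8  4.6] 20.12
1.2 m -0.047 q7err 0.0078 F [-3.5 -0.9  6. ] 20.52
1.5 m -0.024 q7err 0.0074 F [-2.7 -0.7  5.7] 20.93
1.8 m 0.02 q7err 0.0073 F [-3.6 -1.1  6.5] 21.32
2.1 m -0.052 q7err 0.0073 F [-3.5 -1.9  6.2] 21.73
2.14 m 0.023 q7err 0.0076 F [-3.2 -0.6  7. ] 21.98
2.18 m 0.011 q7err 0.0076 F [-3.6 -0.8  5.8] 22.23
2.22 m -0.025 q7err 0.0076 F [-3.5 -1.5  5.3] 22.48
2.26 m 0.003 q7err 0.0076 F [-3.1 -1.1  6.2] 22.73
2.3 m -0.009 q7err 0.0076 F [-3.9 -1.2  6.4] 22.98
2.34 m 0.009 q7err 0.0076 F [-4.5 -1.5  7.1] 23.23
2.38 m -0.054 q7err 0.0076 F [-4.1 -2.5  5.9] 23.48
2.42 m -0.0 q7err 0.0076 F [-4.5 -2.2  6.3] 23.73
2.46 m -0.113 q7err 0.0077 F [-2.6 -1.3  6.7] 23.98
2.5 m -1.373 q7err 0.0085 F [-4.6 -0.   6.1] 24.23
limit
t 24.23 q [-0.184  0.576  0.126  1.699 -0.195  1.387  0.669] p [0.5229 0.0298 0.1519] F [-4.6 -0.   6.1] M [-0.91  1.   -0.9 ] w 0.0107
```

View pics/w9.png

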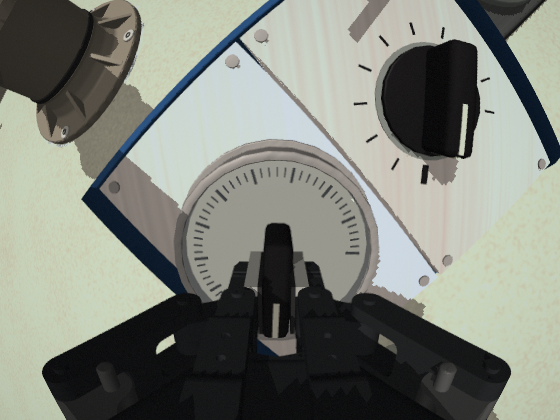

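Both knobs reached their stops: the axis moment jumped and the white line points at the broad mark. Next I release, retreat and check.

Run:
```python
from h import *
manip.set_gripper(.05); st()
manip.move_linear(toW(p,[panel(0,.064,.25)])[0],max_speed=.15)
f=grab('wrist','w10.png'); ovw(f,'ov10.png',135,135,2,ctr=[panel(0,.03,.03)]);st()
for n in('scene','top'):
    grab(n,n+'10.png')
    for t in ["flask_mid","wash_bottle_mid","jar_mid"]: print(n,t,[np.round(d['bbox']) for d in spotter.look_for(n,t)[:2]])
```

```text
t 24.73 q [-0.184  0.577  0.125  1.699 -0.195  1.387  0.677] p [0.5232 0.0301 0.1516] F [-1.1  0.6 -0.6] M [-0.1  -0.56 -0.01] w 0.0501
t 26.22 q [-0.158  0.584  0.16   1.302 -0.186  1.779  0.661] p [0.6174 0.0127 0.318 ] F [0.1 1.5 0.1] M [-0.12 -0.5  -0.02] w 0.05
scene flask_mid [array([400., 225.,  49.,  62.])]
scene wash_bottle_mid [array([189., 175.,  45.,  67.])]
scene jar_mid [array([264., 220.,  31.,  50.])]
top flask_mid [array([115., 165.,  50.,  43.])]
top wash_bottle_mid []
top jar_mid []
```

View pics/ov10.png

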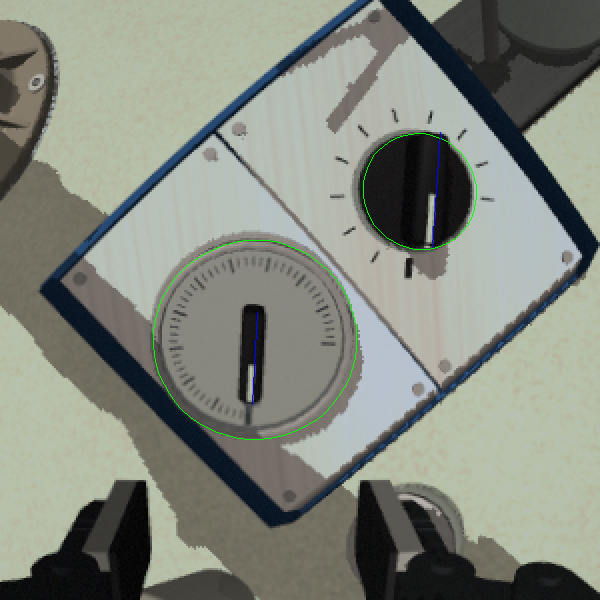

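View pics/scene10.png

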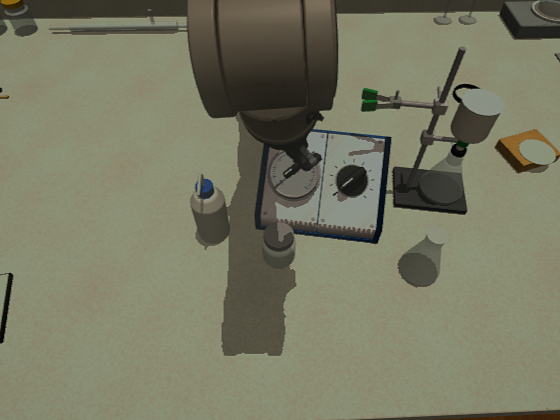

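Both white lines lie along the zero marks. The wing is at (250,380), on the mark at (248,412), and the regulator bar points to (410,268). The flask, bottle and jar are where they started, and the gripper is clear.

Run:
```python
from h import *
manip.job_done(); st()
```

```text
the job is handed in; nothing more can be done
the job is handed in; nothing more can be done
```

I turned the regulator knob anticlockwise to its stop, then the reset knob to its zero stop, let go of both and handed the job in at about 26 s. The hand-in reports no verdict.

- **Regulator:** it turned about 1.4 rad. The stop showed as a moment jump of about 1.6 N m. Afterwards the pointer stood at the broad mark and the gauge needle was at zero.
- **Reset knob:** it turned about 2.5 rad, with a jump of about 1.4 N m at the stop. Its white line now points at the broad zero mark.
- **Surroundings:** by eye in the scene camera, the flask, wash bottle and jar were where they started. The networks' boxes there agree to within about 6 pixels. In the last top view, which I did not look at myself, the network found only the flask, so the bottle and jar were not confirmed from above. I saw no contact with the clamp stand, and the tool-force readings showed no load after I let go.
- **Calibration disagreement:** the cameras disagreed by about 2–4 mm on the console position. I corrected this with the wrist view before gripping.

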